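# Latch the split sample chamber shut

## Robot

A 6-joint arm with a two-finger parallel gripper is mounted at the origin on the work surface. World frame = base frame: x ahead of the robot, y to its left, z up, the work surface at z = 0. Lengths are in mm, angles in rad, forces in N, time in s.
With the tool pointing down it reaches from about 275 to 750 mm from the base axis. Payload 10.2 kg.
Tool frame: the origin (TCP) lies at the very end of the fingers, on their centre line; the grasp point (between the pads) lies 19 mm behind it; z points along the fingers, y is the line along which they close (so a half turn about z gives the same grasp; the last joint's range is limited). The gripper opens to 85 mm and grips with 20 to 120 N. Pads are 22 mm wide; open, the fingers measure 114 mm over their backs; the gripper's body (76 mm by 85 mm) begins 54 mm behind the grasp point. The pads swing forward as they close: fully open they stand 13 mm farther back than shut.
Start: joints at [1.022, 0.313, 1.498, -0, 1.331, -0.223], TCP at [168.048, 497.384, 231.294] pointing down, gripper open.
Joint ranges: [-2.94, 2.94], [-0.97, 2.17], [0.19, 2.56], [-1.23, 4.37], [0.02, 3.11], [-2.88, 2.88]. Speed limits (rad/s): [2.39, 2.39, 3.01, 3.14, 3.14, 3.14].

## Interface

Orientations are given as a unit quaternion [w, x, y, z].
In Python, from rig import ctrl, vision gives the robot as it stands. The module is installed in compiled form; this text tells all that it offers.
- The arm moves only by the tool play_rows, never from a script. Its arguments are lists of equal length, an entry for each row: "translation": the shift along the tool's x, y, z in m, a list of three; "rotation": the turn, a rotation vector about the tool's x, y, z in rad, a list of three; "gripper": the gripper's target within -1 to 1 (shut at 1, half-way at 0, fully open at -1). A call has 1 to 10 rows; each row is the pose to reach, as a shift and turn from the pose commanded when the call began, along the tool's axes at that moment; what a row does not reach only later rows make up. A row lasts 1/8 s, in which the tool goes at most 62.5 mm and 10.7 degrees, less where a joint would pass 70% of its speed; a pose out of reach is approached as far as the arm can. A call with a gripper value outside its range is refused whole. The fingers move at their own pace and stop on an object; "force" is the grip in N (left out, the last holds). Time passes only in rows, so rows that repeat a pose let the fingers close. It gives the time, the measured TCP pose, the force, the opening and the grip force at its end, in the units of the state.
- ctrl.sense(): the state, without advancing time (a new reading comes with each control period).
- vision.capture(name): name is "scene" or "top" or "wrist"; returns a dict with "pixels" (420x560x3 uint8, red, green, blue), "vfov" (degrees; the focal length in pixels is half the picture's height over the tangent of half this angle, whatever the lens; pixels are square), "cx", "cy" (the principal point, pixels), "rvec" (rotation vector, rad) and "tvec" (3), from world to camera coordinates, as OpenCV has them; the wrist camera has in their place "mount" (4x4, takes a point from camera to tool coordinates, whose origin is the TCP and whose axes are the flange's). Camera axes: x right, y down, z forward; pixel columns grow to the right and rows downward; lengths in mm; the calibration is good to about 2 mm. A picture is of the moment at which its call begins: read the wrist's pose just before it. There is no depth.
- ctrl.finish_job(): hands the job in; it is judged then, once.
The state is a dict: "time_s": time; "joints": joint angles; "dq": joint speeds; "tau": joint torques, N m; "eef_pos": TCP position; "ee_rot": TCP orientation; "force": force on the tool from outside, world axes, zero at the start; "wrist_torque": the same for the moment, N m; "grip_width": opening from 0.0 (shut) to 1.0 (fully open); "grip_force": force on a finger pad.
Only numpy, scipy, OpenCV 4.12 (cv2) and the standard library are available. Lean on these libraries where they do the work, as an engineer would, in place of code of your own. Each camera call takes 0.05 s, during which the arm holds its last target. There are 200 camera calls.

## Task

Close the draw latch on top of the split sample chamber: gently lower the claw behind its keeper lip and draw it back until it is snug under the lip, then swing the handle over and down past centre until it lies on its rubber rest and holds the two halves squeezed together. Do not bang or lean on the keeper with the claw or jam the handle hard onto its rest (stay below about 20 N), leave the loose things around the chamber where they are, and let go at the end.

Things in the scene. Friction and masses are not known exactly. Their poses are not given: they have to be found in the camera images.
- chamber: dark grey split chamber with its draw latch on top: two blocks 100 mm deep (x), on a blue base on a granite slab 260 x 340 x 30 mm, fixed to the table; place and yaw vary. Origin under the slab's centre. Axes, used for all things below: z up, x along the latch's hinges, +y from the handle's hinge towards the keeper. The fixed half (top at 120 mm) is at -y, the moving half at +y
- pivot (a point): the handle's hinge axis, mid latch, 150 mm above the table, 30 mm above the fixed half's top; 30 mm in -y of the chamber's origin, same axes. All angles below are about +x, from +y (level, towards the keeper) up through +z (upright) to -y (level, away from it)
- lever (a joint): handle angle, rad. At 0 the handle bar stands at angle 1.693, the claw's crank pin at 1.745; both turn with it. Grows as the handle swings back and down; range -0.32 to 1.455 (on its rest, handle level). Stiff (0.13 N m): stays where left while slack. Claw seated: load starts at 0.72 and takes up to about 7 N at the bar; dead centre 1.39; just past it the handle may stay short of its rest and must be pressed home until it is felt to stop
- crank_pin (a point): middle of the pin on the handle, 24 mm from the pivot, on which the claw is hinged. Moving the claw by its grip bar also turns the handle; held loosely, that takes about 5 to 10 N, and the force rises sharply once the hook bar bites under the lip or bears on the deck
- claw (a joint): claw angle relative to the handle, rad. The claw's direction (crank pin to hook bar) is at angle 0.262 + lever + claw; negative points below level. Stiff hinge (0.032 N m): the claw stays where it is put and turns with the handle, so a claw not snug under the lip is lifted off when the handle swings back
- claw_bar (a point): middle of the claw's hook bar, a round steel bar 6 mm thick, 48 mm long along x, 80 mm from the crank pin. It is the part that goes behind and under the keeper lip. Always raised clear of the keeper at the start
- claw_grip (a point): middle of the claw's grip bar, round steel, 8 mm thick, 43 mm free length, parallel to the hook bar, 34 mm from it at right angles to the claw's direction (above it when the claw is level). Can be pinched from above, fingers closing along y, and turns in the fingers; 25 mm free either side along y at the start
- keeper: the moving half with its steel keeper on top. Origin: where the hook bar's centre is when fully seated; level with the pivot, 60 mm from it in +y while slack, about 57 when latched; axes as the chamber's. A level steel deck 3 mm below the origin reaches 41 mm in +y. Bar snug under the lip: within 5 mm of the origin in y and z; lever then about 0.72. It slides along y on a spring of 25 N per mm
- lip_edge (a point): middle of the upper edge of the keeper's lip: a plate 30 mm wide, 4 mm thick, on the pivot side of the seat, leaning 25 degrees to +y. The edge is 8 mm above and 1 mm in +y of the keeper's origin: the hook bar's centre must come down at least 5 mm in +y of that origin, then be drawn to -y under the lip
- handle_bar (a point): middle of the handle's cross bar, round steel, 10 mm thick, 54 mm free length along x, at the end of two arms, 85 mm from the pivot. Can be pinched from above with the fingers closing along y through the whole swing, turning in the fingers
- rest: the handle's rubber rest: two black blocks, 14 x 14 x 26 mm high, 62 mm apart in x, on top of the fixed half, 65 mm in -y of the pivot; origin midway between their undersides. The handle's two arms come to lie on them; together they give 18 N per mm
- white_ring: bystander: white plastic ring, 48 mm across, 14 mm high, lying on the blue base beside the chamber; origin at the centre of its underside
- brass_weight: bystander: brass cylinder, 28 mm across, 30 mm high, standing on the blue base; origin at the centre of its underside
- driver: bystander: screwdriver lying on the table
- spanner: bystander: open-ended wrench lying on the table
- solvent: bystander: amber bottle, 60 mm across, 130 mm high, standing on the table
- beaker: bystander: open glass vessel, 70 mm across, 85 mm high, standing on the table

How it is judged (in metres and radians):
On the way, in this order (a step that is already met when the one before it is completed fails the run):
1. the claw's hook bar is snug under the keeper lip (y of claw_bar in the frame of keeper between -0.005 and 0.005 m and z of claw_bar in the frame of keeper between -0.004 and 0.005 m), for 0.2 s.
2. the handle is down past centre on its rest and the halves are drawn together (all of step 1 and value of joint lever above 1.435 rad and y of keeper in the frame of pivot below 0.058 m), for 0.2 s.
At the end, for the whole second after the job is handed in: The handle lies on its rest (lever above 1.435 rad) and is still, the hook bar is under the lip (within 5 mm of the keeper's origin in y, at most 5 mm above or 4 mm below it), and the moving half is drawn in by more than 2 mm (keeper's origin less than 58 mm from the pivot in y) (all of step 2 and velocity of joint lever between -0.05 and 0.05 rad/s); the robot touches nothing.
It fails at once if the claw or anything else presses on the keeper with more than 20 N before the latch is under load (lever below 0.6) (value of joint lever below 0.6 rad and contact force between anything else and keeper above 20 N).
It fails at once if the handle or anything else is pressed onto its rubber rest with more than 25 N (contact force between anything else and rest above 25 N).
It fails at once if a loose bystander is moved more than 40 mm (distance of any of white_ring, brass_weight, driver, spanner, solvent, beaker from where it was at the start of the episode above 0.04 m).
It also fails if it takes over 45 s, if anything falls off the work surface, if the arm or the gripper's body presses on something with over 40 N, if the wrist force passes 120 N, or if a joint passes its speed limit or range.

## Working session

There is one attempt and no reset: what is moved stays moved. The work goes in short steps, Python scripts to look and compute and a tool call to move; the robot and the scene stay as the last step left them, time stands still between calls to the robot, and variables do not carry over. Pictures are saved under pics/ and viewed, at most 10 in all, crops included, and the job is handed in when it is done.

Besides the shell and the picture viewer there is one more tool, called after "Emit:" by a JSON object that holds its "fn" and its "kwargs", one argument or row to a line. play_rows: Moves the arm, as the interface text tells. Its arguments: {"type":"object","properties":{"translation":{"type":"array"},"rotation":{"type":"array"},"gripper":{"type":"array"},"force":{"type":"number"}},"required":["translation","rotation","gripper"]}

```bash
mkdir -p pics; cat > h.py <<'E'
import numpy as np, cv2
from scipy.spatial.transform import Rotation as R
from rig import ctrl, vision
def cam(n):
    s=ctrl.sense(); c=vision.capture(n); f=210/np.tan(np.radians(c['vfov'])/2)
    K=np.array([[f,0,c['cx']],[0,f,c['cy']],[0,0,1.]])
    if 'mount' in c:
        q=np.array(s['ee_rot']).ravel(); T=np.eye(4); T[:3,:3]=R.from_quat(q[[1,2,3,0]]).as_matrix(); T[:3,3]=s['eef_pos']
        W=T@np.array(c['mount']); Rw=W[:3,:3]; o=W[:3,3]
    else:
        r=R.from_rotvec(np.ravel(c['rvec'])).as_matrix(); Rw=r.T; o=-r.T@np.ravel(c['tvec'])
    return np.array(c['pixels']),K,Rw,o
def ray(K,Rw,o,uv):
    d=Rw@np.linalg.solve(K,[uv[0],uv[1],1.]); return d/np.linalg.norm(d)
def proj(K,Rw,o,p):
    q=K@(Rw.T@(np.array(p,float)-o)); return q[:2]/q[2]
def plane(K,Rw,o,uv,z):
    d=ray(K,Rw,o,uv); return o+d*(z-o[2])/d[2]
def tri(l):
    A=0;b=0
    for (K,Rw,o,uv) in l:
        d=ray(K,Rw,o,uv); P=np.eye(3)-np.outer(d,d); A=A+P; b=b+P@o
    return np.linalg.solve(A,b)
E
python3 - <<'E'
from h import *
import pickle
D={n:cam(n) for n in('scene','top','wrist')}
pickle.dump(D,open('d0.pkl','wb'))
for n in D: print(n,D[n][3],D[n][1][0,0]); cv2.imwrite(f'pics/{n}0.png',D[n][0][:,:,::-1])
print(ctrl.sense())
E
```

```text
scene [1090.16715044  248.61885178  955.66951104] 412.42624805784
top [ 300.22365646   17.49390202 1356.61954532] 462.9140578811901
wrist [ 99.19580296 520.58914826 373.25259921] 357.0103210856677
{'time_s': 0.15, 'joints': array([ 1.02160489e+00,  3.13304128e-01,  1.49823941e+00,  3.21942851e-05,
        1.33099722e+00, -2.23414540e-01]), 'dq': array([ 0.00157531, -0.00155175, -0.00271977,  0.00032972,  0.00151452,
        0.00080269]), 'tau': array([ 8.56034221e-04, -4.12366390e+01, -2.59795904e+01, -2.76122591e-04,
        3.20668827e-03,  3.38729910e-05]), 'eef_pos': array([167.93613029, 497.22166166, 230.8841351 ]), 'ee_rot': array([-1.93088120e-04,  1.62172853e-01,  9.86762251e-01, -4.33224401e-04]), 'force': array([-0.09613262,  1.14708442,  0.46307179]), 'wrist_torque': array([ 0.02376917, -0.01698872,  0.01572376]), 'grip_force': 0.0, 'grip_width': 0.9972111224519005}
```

```bash
python3 - <<'E'
import cv2,numpy as np
a=cv2.imread('pics/scene0.png');b=cv2.imread('pics/top0.png');c=cv2.imread('pics/wrist0.png')
f=lambda i:cv2.resize(i,(400,300))
cv2.imwrite('pics/all.png',np.vstack([np.hstack([f(a),f(b)]),np.hstack([f(c),f(c)*0])]))
E
```

```text
(no output)
```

View pics/all.png

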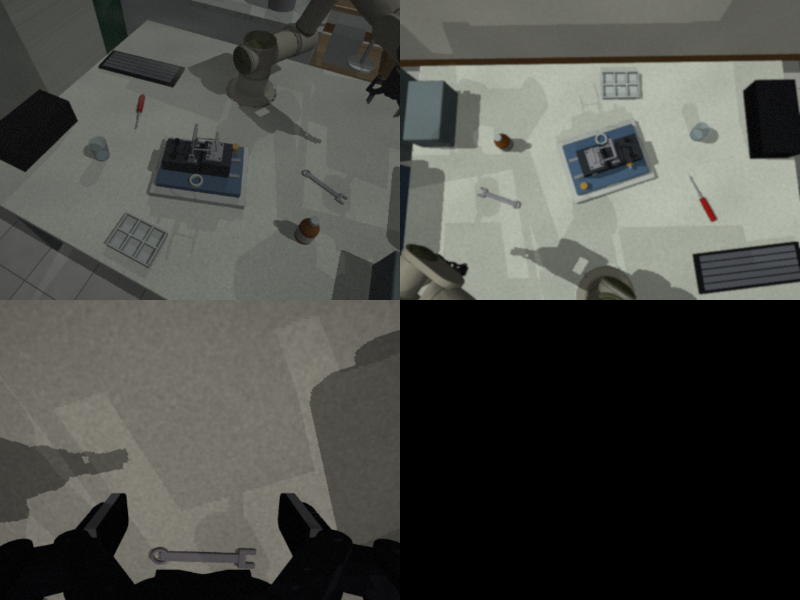

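The chamber is at about (280,235) in scene and (290,222) in top; the wrist camera sees only the table and the spanner. I'll enlarge both chamber crops.

```bash
python3 - <<'E'
import cv2,numpy as np
a=cv2.imread('pics/scene0.png')[165:290,205:355];b=cv2.imread('pics/top0.png')[160:285,215:365]
f=lambda i:cv2.resize(cv2.convertScaleAbs(i,alpha=1.7),None,fx=5.3,fy=5.3,interpolation=cv2.INTER_CUBIC)[:600]
# two side by side at 2.66? use separate
g=lambda i:cv2.resize(cv2.convertScaleAbs(i,alpha=1.7),(720//2*1,300),interpolation=cv2.INTER_CUBIC)
cv2.imwrite('pics/s1.png',f(a)[:,:795]);cv2.imwrite('pics/t1.png',f(b)[:,:795])
E
```

```text
(no output)
```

View pics/s1.png

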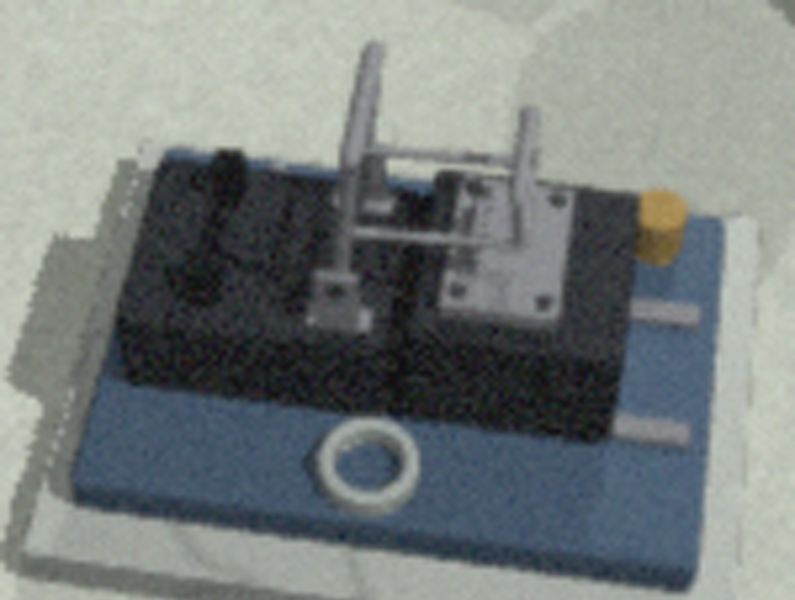

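View pics/t1.png

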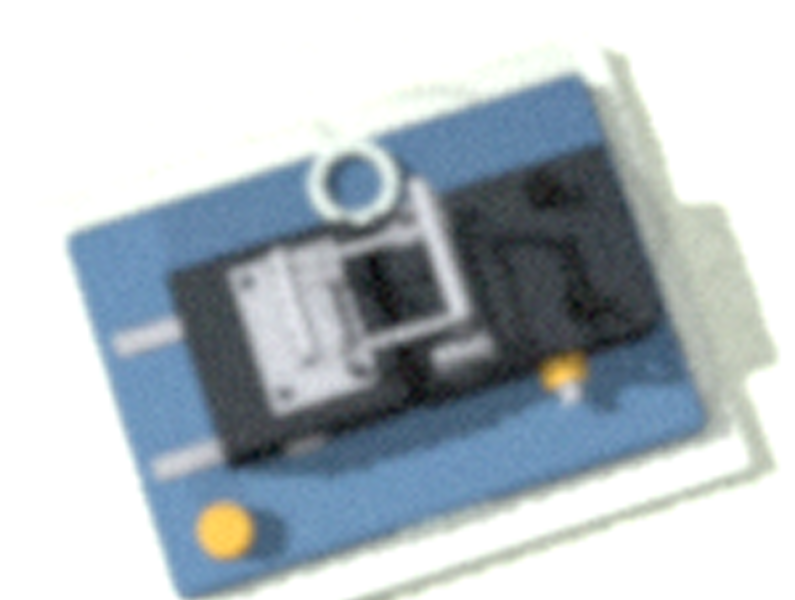

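```bash
python3 - <<'E'
from h import *
import pickle
D=pickle.load(open('d0.pkl','rb'))
S,T=D['scene'],D['top']
s=lambda u,v:(u/5.3+205,v/5.3+165); t=lambda u,v:(u/5.3+215,v/5.3+160)
for n,a,b in(('handle',(363,98),(441,248)),('grip',(524,148),(296,305)),('hnear',(350,155),(418,185)),('hfar',(375,45),(465,310)),('brass',(663,195),(225,530)),('ring',(368,464),(353,180))):
    print(n,tri([(*S[1:],s(*a)),(*T[1:],t(*b))]).round(1))
im=T[0].astype(int); m=((im[:,:,2]>im[:,:,0]+25)).astype(np.uint8)
m[:150]=0;m[290:]=0;m[:,:210]=0;m[:,370:]=0
m=cv2.morphologyEx(m,cv2.MORPH_CLOSE,np.ones((25,25)))
c=max(cv2.findContours(m,0,2)[0],key=cv2.contourArea); bx=cv2.boxPoints(cv2.minAreaRect(c))
for z in(30,45): 
  P=np.array([plane(*T[1:],p,z) for p in bx]); print(z,P.round(1).tolist(),P.mean(0)); 
  for i in range(4): d=P[(i+1)%4]-P[i]; print(np.linalg.norm(d),np.degrees(np.arctan2(d[1],d[0])))
W=D['wrist']; print(W[2].round(3), (W[3]-ctrl.sense()['eef_pos']).round(1)); s=ctrl.sense(); print(R.from_quat(np.array(s['ee_rot'])[[1,2,3,0]]).as_matrix().round(3)); print(vision.capture('wrist')['mount'])
E
```

```text
handle [535.9 -32.1 233.8]
grip [513.9  36.3 212.9]
hnear [566.5 -22.4 233.4]
hfar [506.  -41.9 233.9]
brass [418.8  76.9  94.5]
ring [609.4   7.1  66.2]
30 [[589.0, 168.2, 30.0], [681.5, -126.8, 30.0], [476.7, -183.0, 30.0], [389.3, 104.6, 30.0]] [534.11356886  -9.26495368  30.        ]
309.1534058576837 -72.57544859955692
212.44833822595527 -164.659045539398
300.55850363935696 106.90058610800294
209.56119339771564 17.666068923999575
45 [[585.7, 166.5, 45.0], [677.2, -125.2, 45.0], [474.7, -180.7, 45.0], [388.3, 103.6, 45.0]] [531.468991    -8.96239306  45.        ]
305.6578286183622 -72.57544859955695
210.0461988299034 -164.65904553939797
297.1601083944736 106.90058610800294
207.19169875846427 17.666068923999564
[[ 0.32   0.909  0.266]
 [ 0.947 -0.307 -0.092]
 [-0.002  0.281 -0.96 ]] [-68.7  23.4 142.4]
[[-0.947  0.32  -0.001]
 [ 0.32   0.947 -0.001]
 [ 0.    -0.001 -1.   ]]
[[ 1.49361612e-05 -9.59510716e-01 -2.81672126e-01  7.26536013e+01]
 [ 9.99999843e-01  1.72263187e-04 -5.33784502e-04  2.04035385e-02]
 [ 5.60693688e-04 -2.81672073e-01  9.59510567e-01 -1.42436019e+02]
 [ 0.00000000e+00  0.00000000e+00  0.00000000e+00  1.00000000e+00]]
```

Emit:
{"fn": "play_rows", "kwargs": {
  "translation": [
    [-0.03, -0.02, -0.06],
    [-0.09, -0.06, -0.1],
    [-0.14, -0.1, -0.1],
    [-0.19, -0.135, -0.1],
    [-0.24, -0.17, -0.1],
    [-0.29, -0.207, -0.1],
    [-0.34, -0.243, -0.1],
    [-0.39, -0.28, -0.1],
    [-0.44, -0.316, -0.1],
    [-0.497, -0.356, -0.1]
  ],
  "rotation": [
    [0, 0, -0.06],
    [0, 0, -0.12],
    [0, 0, -0.19],
    [0, 0, -0.25],
    [0, 0, -0.31],
    [0, 0, -0.38],
    [0, 0, -0.44],
    [0, 0, -0.5],
    [0, 0, -0.57],
    [0, 0, -0.63]
  ],
  "gripper": [-1, -1, -1, -1, -1, -1, -1, -1, -1, -1]
}}

```text
time_s: 1.45
eef_pos: [510.0, 20.7, 331.3]
ee_rot: [0.0, -0.152, 0.988, 0.0]
force: [0.3, 0.9, -0.0]
grip_width: 1.001
grip_force: 0.0
```

Emit:
{"fn": "play_rows", "kwargs": {
  "translation": [
    [0, 0, 0],
    [0, 0, 0]
  ],
  "rotation": [
    [0, 0, 0],
    [0, 0, 0]
  ],
  "gripper": [-1, -1]
}}

```text
time_s: 1.7
eef_pos: [508.9, 23.1, 331.2]
ee_rot: [-0.0, -0.151, 0.988, 0.0]
force: [-0.3, 1.0, 0.5]
grip_width: 1.001
grip_force: 0.0
```

```bash
python3 - <<'E'
from h import *
import pickle
d=cam('wrist'); pickle.dump(d,open('w1.pkl','wb')); cv2.imwrite('pics/w1.png',cv2.convertScaleAbs(d[0][:,:,::-1],alpha=1.5)); print(ctrl.sense()['eef_pos'],d[3])
E
```

```text
[508.71718583  23.54599476 331.44673048] [439.66609119   2.13468567 473.61976991]
```

Emit:
{"fn": "play_rows", "kwargs": {
  "translation": [
    [0, -0.04, 0],
    [0, -0.08, 0],
    [0, -0.08, 0],
    [0, -0.08, 0]
  ],
  "rotation": [
    [0, 0, 0],
    [0, 0, 0],
    [0, 0, 0],
    [0, 0, 0]
  ],
  "gripper": [-1, -1, -1, -1]
}}

```text
time_s: 2.25
eef_pos: [532.8, -52.3, 331.6]
ee_rot: [0.0, -0.152, 0.988, 0.0]
force: [0.0, -0.4, 0.5]
grip_width: 1.002
grip_force: 0.0
```

```bash
python3 - <<'E'
from h import *
import pickle
d=cam('wrist'); pickle.dump(d,open('w2.pkl','wb')); cv2.imwrite('pics/w2.png',cv2.convertScaleAbs(d[0][:,:,::-1],alpha=1.5)); print(ctrl.sense()['eef_pos'],d[3])
E
```

```text
[532.80797719 -52.18771008 331.72879414] [463.47071578 -73.28137505 474.05544959]
```

View pics/w1.png

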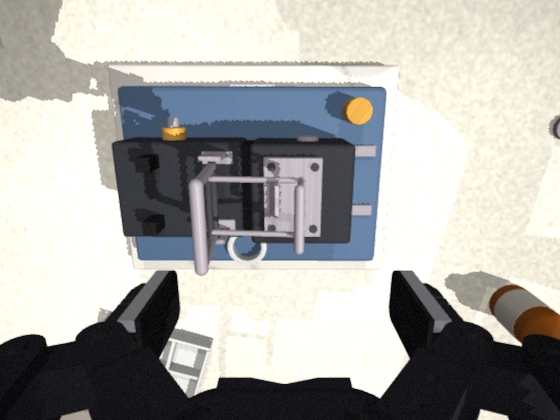

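View pics/w2.png

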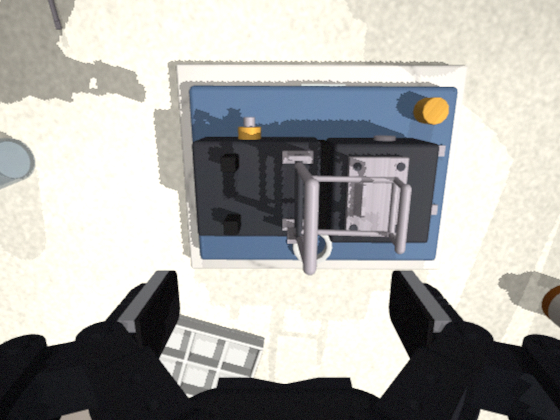

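w1 shows the handle bar at (198–203, 182–270), the grip bar at (299, 180–250) and the keeper plate spanning columns 264–322. In w2 the handle bar is near (309, 185–268) and the grip bar near (403, 190–250). Next I'll fit lines and enlarge.

```bash
cat >> h.py <<'E'
yaw=np.radians(17.4)
def setyaw(a):
    global ex,ey; ex=np.array([np.cos(a),np.sin(a),0]); ey=np.array([-np.sin(a),np.cos(a),0])
setyaw(yaw)
def barline(im,r0,r1,c0,c1,th=90):
    g=im.max(2).astype(float); pts=[]
    for r in range(r0,r1):
        c=np.arange(c0,c1); m=g[r,c0:c1]>th
        if m.sum()>2: pts.append((c[m].mean(),r,m.sum()))
    return np.array(pts)
E
python3 - <<'E'
from h import *
import pickle
w1=pickle.load(open('w1.pkl','rb'));w2=pickle.load(open('w2.pkl','rb'))
g=w1[0][:,:,0]
for r in(200,215,225,240,250): print(r,'w1',w1[0][r,185:215,0].tolist(),w1[0][r,288:330,0].tolist())
for r in(200,225,240): print(r,'w2',w2[0][r,296:325,0].tolist(),w2[0][r,392:416,0].tolist())
cv2.imwrite('pics/z.png',cv2.resize(w1[0][140:280,160:350,::-1],None,fx=4,fy=4,interpolation=cv2.INTER_CUBIC))
E
```

```text
200 w1 [25, 25, 20, 25, 58, 83, 99, 110, 123, 129, 133, 140, 152, 153, 143, 136, 129, 119, 102, 66, 29, 39, 50, 56, 54, 50, 45, 46, 51, 54] [131, 129, 132, 132, 135, 121, 91, 73, 92, 109, 123, 133, 146, 152, 143, 132, 120, 122, 134, 135, 135, 134, 135, 137, 137, 134, 132, 132, 132, 130, 135, 135, 131, 96, 41, 43, 46, 44, 45, 46, 44, 44]
215 w1 [40, 39, 38, 38, 38, 50, 76, 97, 111, 122, 128, 132, 139, 150, 153, 142, 135, 130, 120, 101, 65, 32, 41, 47, 54, 54, 48, 42, 45, 58] [118, 118, 119, 121, 122, 103, 74, 78, 96, 111, 125, 134, 145, 147, 139, 131, 115, 119, 133, 136, 134, 133, 135, 136, 135, 131, 131, 130, 131, 132, 134, 134, 110, 68, 42, 43, 44, 41, 44, 45, 44, 42]
225 w1 [39, 40, 38, 39, 41, 40, 58, 85, 101, 113, 124, 130, 136, 144, 152, 149, 139, 132, 125, 112, 93, 63, 37, 45, 52, 54, 52, 51, 48, 55] [129, 127, 125, 120, 120, 105, 76, 79, 99, 114, 126, 137, 148, 145, 139, 127, 123, 131, 132, 134, 133, 110, 100, 94, 66, 60, 77, 104, 122, 133, 134, 132, 97, 42, 42, 45, 44, 46, 45, 44, 44, 43]
240 w1 [62, 60, 60, 61, 63, 58, 61, 64, 81, 100, 113, 123, 131, 135, 142, 149, 148, 139,
[... 567 characters left out ...]
0, 52, 54, 46, 33, 48, 67, 79, 93, 106, 114, 126, 132, 141, 151, 148, 142, 137, 128, 92, 29, 15, 18, 15, 13, 16] [83, 100, 123, 145, 146, 135, 122, 88, 58, 70, 86, 101, 114, 125, 136, 148, 144, 132, 96, 48, 48, 48, 50, 49]
225 w2 [24, 33, 43, 53, 55, 54, 82, 83, 66, 74, 86, 100, 110, 121, 128, 135, 147, 150, 146, 138, 132, 99, 45, 19, 9, 15, 10, 18, 13] [135, 144, 129, 86, 49, 52, 62, 77, 93, 108, 120, 133, 145, 145, 136, 104, 56, 51, 48, 49, 51, 48, 48, 48]
240 w2 [75, 52, 54, 56, 53, 52, 62, 63, 64, 78, 92, 105, 116, 125, 131, 142, 149, 146, 140, 135, 126, 95, 59, 42, 36, 38, 39, 34, 58] [49, 50, 49, 50, 57, 70, 85, 101, 115, 124, 138, 145, 142, 122, 82, 47, 47, 47, 48, 48, 46, 46, 48, 47]
```

View pics/z.png

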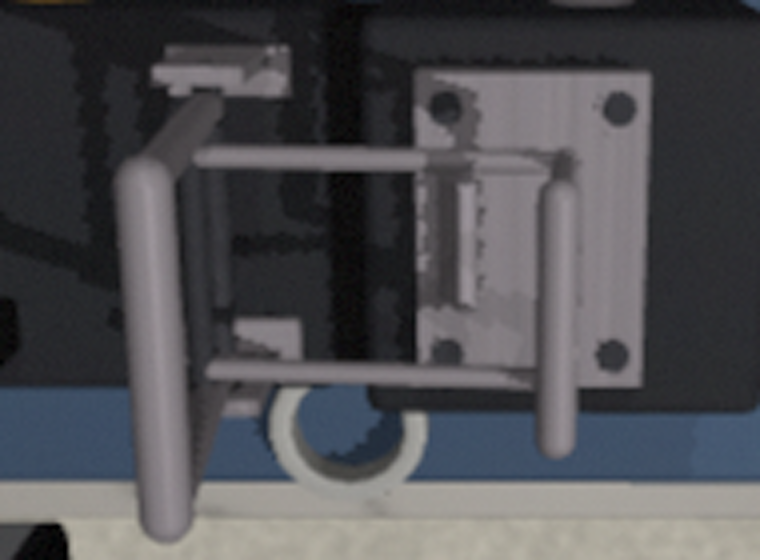

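The lip's top edge is at col ≈278.7, rows 185–216 in w1. The keeper plate's right edge is at ≈321, and both bars are clearly separate.

```bash
python3 - <<'E'
from h import *
import pickle
w1=pickle.load(open('w1.pkl','rb'));w2=pickle.load(open('w2.pkl','rb'))
def pl(w,a,b):
    n=np.cross(ray(*w[1:],a),ray(*w[1:],b)); n/=np.linalg.norm(n); return n,n@w[3]
def inter(A,B,x0):
    d=np.cross(A[0],B[0]); d/=np.linalg.norm(d)
    M=np.array([A[0],B[0],ex]); p=np.linalg.solve(M,[A[1],B[1],x0]); return p,np.degrees(np.arctan2(d[1],d[0])),d[2]
c0=np.array([532,-9,0.]); x0=c0@ex
def show(n,p): print(n,p.round(1),'ch x,y',round(p@ex,1),round(p@ey,1),round(p[2],1))
for n,a in(('handle',(pl(w1,(196.6,200),(200.5,250)),pl(w2,(311.3,200),(311,240)))),('grip',(pl(w1,(299.8,200),(299,240)),pl(w2,(405.4,200),(401.2,240))))):
    p,y,dz=inter(*a,x0); show(n,p); print(y,dz)
pp=lambda w,uv,z:plane(*w[1:],uv,z)
L=[pp(w1,(278.7,r),158) for r in(185.5,216)]; show('lip',L[0]);show('lip',L[1])
for r,c in((200,321.2),(215,320.4)): show('deckR',pp(w1,(c,r),147))
for n,u,v in(('c00',415,72),('c10',652,72),('c11',643,386),('c01',418,384)): show('deck '+n,pp(w1,(u/4+160,v/4+140),147))
for n,u,v in(('gripA',560,178),('gripB',556,458)): show(n,pp(w1,(u/4+160,v/4+140),213))
for n,u,v in(('hA',145,162),('hB',166,540)): show(n,pp(w1,(u/4+160,v/4+140),235))
for n,u,v in(('slabTL',110,66),('slabTR',397,66),('slabBL',133,270),('baseTL',120,87),('baseTR',385,87),('baseBL',137,261),('baseBR',376,261)): show(n,pp(w1,(u,v),30 if 's' == n[0] else 50))
E
```

```text
handle [538.5 -29.8 236. ] ch x,y 505.0 -189.5 236.0
18.20398884347435 0.0276093724000069
grip [517.1  38.5 215.3] ch x,y 505.0 -117.9 215.3
16.988295450717438 0.008705574846799473
lip [506.3  17.8 158. ] ch x,y 488.4 -134.4 158.0
lip [533.8  26.3 158. ] ch x,y 517.2 -134.5 158.0
deckR [509.9  60.8 147. ] ch x,y 504.8 -94.5 147.0
deckR [524.1  64.9 147. ] ch x,y 519.6 -94.8 147.0
deck c00 [488.2  -2.2 147. ] ch x,y 465.2 -148.1 147.0
deck c10 [472.   49.4 147. ] ch x,y 465.1 -94.0 147.0
deck c11 [544.7  72.4 147. ] ch x,y 541.4 -93.8 147.0
deck c01 [560.6  20.  147. ] ch x,y 540.9 -148.6 147.0
gripA [489.2  30.  213. ] ch x,y 475.8 -117.7 213.0
gripB [542.9  46.7 213. ] ch x,y 532.0 -117.7 213.0
hA [503.5 -40.5 235. ] ch x,y 468.3 -189.2 235.0
hB [571.1 -20.3 235. ] ch x,y 538.9 -190.2 235.0
slabTL [ 456.9 -203.8   30. ] ch x,y 375.0 -331.1 30.0
slabTR [357.5 113.1  30. ] ch x,y 375.0 1.0 30.0
slabBL [ 704.7 -130.4   30. ] ch x,y 633.5 -335.1 30.0
baseTL [ 474.6 -180.1   50. ] ch x,y 399.0 -313.8 50.0
baseTR [385.6 103.7  50. ] ch x,y 398.9 -16.4 50.0
baseBL [ 678.6 -121.8   50. ] ch x,y 611.2 -319.2 50.0
baseBR [586.4 172.1  50. ] ch x,y 611.0 -11.1 50.0
```

Emit:
{"fn": "play_rows", "kwargs": {
  "translation": [
    [-0.006, 0.05, 0],
    [-0.011, 0.0915, 0],
    [-0.011, 0.0915, 0.03],
    [-0.011, 0.0915, 0.06],
    [-0.011, 0.0915, 0.085],
    [-0.011, 0.0915, 0.1],
    [-0.011, 0.0915, 0.1],
    [-0.011, 0.0915, 0.1]
  ],
  "rotation": [
    [0, 0, 0],
    [0, 0, 0],
    [0, 0, 0],
    [0, 0, 0],
    [0, 0, 0],
    [0, 0, 0],
    [0, 0, 0],
    [0, 0, 0]
  ],
  "gripper": [0.1, 0.1, 0.1, 0.1, 0.1, 0.1, 0.1, 0.1],
  "force": 20
}}

```text
time_s: 3.3
eef_pos: [516.6, 37.1, 232.4]
ee_rot: [0.001, -0.152, 0.988, -0.0]
force: [-0.1, 0.1, 0.5]
grip_width: 0.449
grip_force: 0.0
```

```bash
python3 - <<'E'
from h import *
import pickle
d=cam('wrist'); pickle.dump(d,open('w3.pkl','wb')); s=ctrl.sense(); p=s['eef_pos']
print(p@ex,p@ey,p[2],s['grip_width'],s['force'])
p=503.7*ex-117.8*ey+np.array([0,0,214.5]); print('grip proj',proj(*d[1:],p), 'tcp',proj(*d[1:],s['eef_pos']))
cv2.imwrite('pics/w3.png',cv2.convertScaleAbs(d[0][:,:,::-1],alpha=1.3))
E
```

```text
504.0684802265255 -119.17339235931718 232.39273426676075 0.4503297641968182 [ 0.31643439  0.3583571  -0.61764249]
grip proj [285.34823142 260.36093858] tcp [282.29389753 278.00741102]
```

View pics/w3.png

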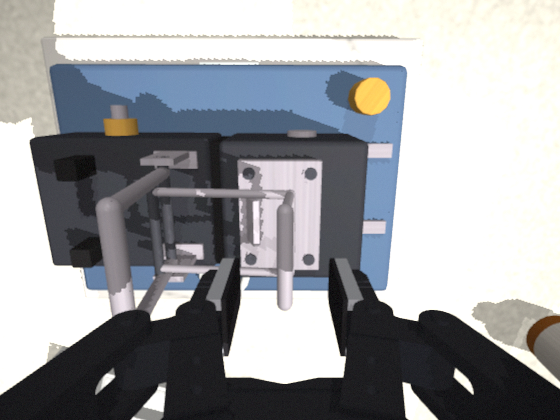

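The grip bar lies at (285, 205–305), midway between the fingers and matching the projection (285, 260). I'll descend and pinch it.

Emit:
{"fn": "play_rows", "kwargs": {
  "translation": [
    [0, 0.001, 0.015],
    [0, 0.0012, 0.03],
    [0, 0.0012, 0.037],
    [0, 0.0012, 0.037],
    [0, 0.0012, 0.037],
    [0, 0.0012, 0.037],
    [0, 0.0012, 0.037],
    [0, 0.0012, 0.037]
  ],
  "rotation": [
    [0, 0, 0],
    [0, 0, 0],
    [0, 0, 0],
    [0, 0, 0],
    [0, 0, 0],
    [0, 0, 0],
    [0, 0, 0],
    [0, 0, 0]
  ],
  "gripper": [0.1, 0.1, 0.1, 0.1, 0.5, 0.7, 0.85, 1],
  "force": 20
}}

```text
time_s: 4.35
eef_pos: [516.0, 37.9, 194.4]
ee_rot: [0.0, -0.151, 0.988, -0.0]
force: [0.2, -0.9, -0.9]
grip_width: 0.083
grip_force: 19.4
```

Emit:
{"fn": "play_rows", "kwargs": {
  "translation": [
    [0, 0, 0],
    [0, 0, 0]
  ],
  "rotation": [
    [0, 0, 0],
    [0, 0, 0]
  ],
  "gripper": [1, 1]
}}

```text
time_s: 4.6
eef_pos: [516.0, 38.0, 194.3]
ee_rot: [0.0, -0.152, 0.988, -0.0]
force: [1.0, -3.1, -2.3]
grip_width: 0.086
grip_force: 19.4
```

```bash
cat >> h.py <<'E'
def hook2grip(h):  # hook (y,z) rel. pivot -> grip, lever, a
    h=np.array(h,float); d=np.hypot(*h); phi=np.arctan2(h[1],h[0])+np.arccos((d*d+576-6400)/(48*d))
    c=24*np.array([np.cos(phi),np.sin(phi)]); u=(h-c)/80; return h+34*np.array([-u[1],u[0]]),phi-1.745,np.arctan2(u[1],u[0])
def g2hook(g):
    g=np.array(g,float); d=np.hypot(*g); r=np.hypot(80,34); phi=np.arctan2(g[1],g[0])+np.arccos((d*d+576-r*r)/(48*d))
    c=24*np.array([np.cos(phi),np.sin(phi)]); a=np.arctan2(*(g-c)[::-1])-np.arctan2(34,80)
    return c+80*np.array([np.cos(a),np.sin(a)]),phi-1.745,a
PY=-195.4
def tcpch():
    s=ctrl.sense(); p=s['eef_pos']; f=s['force']; return np.array([p@ex,p@ey-PY,p[2]-150]),np.array([f@ex,f@ey,f[2]]),s['grip_width'],s['grip_force'],s['time_s']
E
python3 - <<'E'
from h import *
print(tcpch())
for h in((80.1,30.8),(76,20),(72,12),(71,6),(70,2),(70,0.5),(66,0.5),(62,0),(60,0)): print(h,*[np.round(v,3) for v in hook2grip(h)])
E
```

```text
(array([503.72797136,  77.32656279,  44.31673547]), array([ 2.14134581e-03, -3.20958071e+00, -2.27853440e+00]), 0.08581900494249341, 19.424237608909607, 4.6)
(80.1, 30.8) [77.209 64.677] -0.19 0.085
(76, 20) [77.563 53.964] -0.01 -0.046
(72, 12) [76.623 45.684] 0.133 -0.136
(71, 6) [78.181 39.233] 0.13 -0.213
(70, 2) [78.877 34.821] 0.132 -0.264
(70, 0.5) [79.574 33.124] 0.111 -0.285
(66, 0.5) [74.791 33.344] 0.315 -0.262
(62, 0) [69.615 33.136] 0.554 -0.226
(60, 0) [66.481 33.377] 0.708 -0.192
```

Emit:
{"fn": "play_rows", "kwargs": {
  "translation": [
    [0, 0, 0.004],
    [0, 0, 0.008],
    [0, 0, 0.012],
    [0, 0, 0.016],
    [0, 0, 0.02],
    [0, 0, 0.022],
    [0, 0, 0.022]
  ],
  "rotation": [
    [0, 0, 0],
    [0, 0, 0],
    [0, 0, 0],
    [0, 0, 0],
    [0, 0, 0],
    [0, 0, 0],
    [0, 0, 0]
  ],
  "gripper": [1, 1, 1, 1, 1, 1, 1]
}}

```text
time_s: 5.48
eef_pos: [515.6, 39.3, 172.2]
ee_rot: [-0.0, -0.152, 0.988, 0.001]
force: [-0.4, 5.5, 1.8]
grip_width: 0.078
grip_force: 20.1
```

```bash
python3 - <<'E'
from h import *
import pickle
d=cam('wrist'); pickle.dump(d,open('w4.pkl','wb')); t=tcpch(); print(t, *g2hook(t[0][1:]+[0,20.4]))
s=cam('scene'); pickle.dump(s,open('s4.pkl','wb'))
a=cv2.convertScaleAbs(d[0][150:300,60:360,::-1],alpha=1.3); b=cv2.convertScaleAbs(s[0][165:240,230:330,::-1],alpha=1.5)
cv2.imwrite('pics/w4.png',np.vstack([cv2.resize(a,(560,280)),cv2.resize(b,(560,320),interpolation=cv2.INTER_CUBIC)[:320]]))
E
```

```text
(array([503.71915834,  78.68341512,  22.22901726]), array([0.67021129, 5.74884082, 1.17998428]), 0.08134778718479128, 20.05670428276062, 5.525) [72.70511381  9.15873323] 0.08056406802148741 -0.17675126963492238
```

View pics/w4.png

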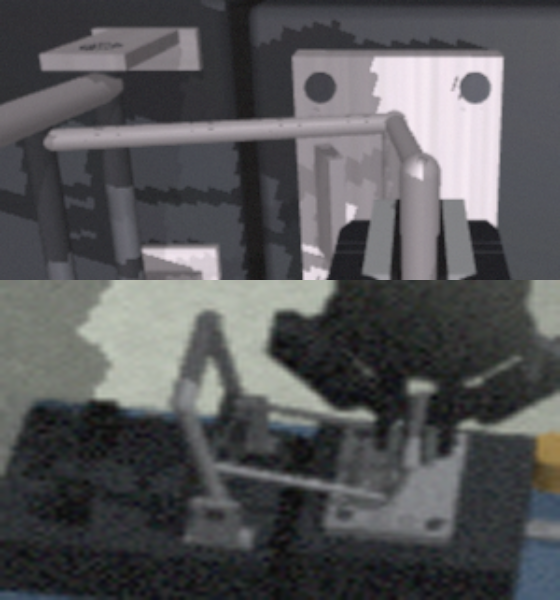

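Wrist crop: the hook end (crop col ~390) is right of the lip (320–345), above the deck. The scene crop shows the claw sloping down behind the keeper. I'll lower it further, watching the force.

Emit:
{"fn": "play_rows", "kwargs": {
  "translation": [
    [0, 0, 0.002],
    [0, 0, 0.004],
    [0, 0, 0.006],
    [0, 0, 0.006]
  ],
  "rotation": [
    [0, 0, 0],
    [0, 0, 0],
    [0, 0, 0],
    [0, 0, 0]
  ],
  "gripper": [1, 1, 1, 1]
}}

```text
time_s: 6.08
eef_pos: [515.5, 39.3, 166.1]
ee_rot: [-0.0, -0.152, 0.988, 0.001]
force: [-0.5, 4.9, 0.9]
grip_width: 0.081
grip_force: 20.1
```

```bash
python3 - <<'E'
from h import *
t=tcpch(); print(t, *g2hook(t[0][1:]+[0,20.4]))
E
```

```text
(array([503.70088217,  78.70645987,  16.12504947]), array([0.99958875, 4.84379037, 0.85581815]), 0.08073369730904602, 20.12021094560623, 6.075) [70.47240688  3.53716728] 0.12813729827801734 -0.24461007883264127
```

Emit:
{"fn": "play_rows", "kwargs": {
  "translation": [
    [0, 0, 0.001],
    [0, 0, 0.002],
    [0, 0, 0.002]
  ],
  "rotation": [
    [0, 0, 0],
    [0, 0, 0],
    [0, 0, 0]
  ],
  "gripper": [1, 1, 1]
}}

```text
time_s: 6.45
eef_pos: [515.6, 39.2, 164.2]
ee_rot: [-0.0, -0.152, 0.988, 0.001]
force: [-0.5, 5.3, 2.5]
grip_width: 0.086
grip_force: 20.2
```

```bash
python3 - <<'E'
from h import *
t=tcpch(); print(t, *g2hook(t[0][1:]+[0,20.4]))
E
```

```text
(array([503.72188156,  78.64520981,  14.23795605]), array([1.11839885, 5.2037269 , 2.45309167]), 0.08623663222599783, 20.150637924671173, 6.45) [69.72889402  1.82790709] 0.14235795418857844 -0.26534745854140307
```

Emit:
{"fn": "play_rows", "kwargs": {
  "translation": [
    [0, -0.002, 0],
    [0, -0.004, 0],
    [0, -0.006, 0.0003],
    [0, -0.008, 0.0003],
    [0, -0.008, 0.0003]
  ],
  "rotation": [
    [0, 0, 0],
    [0, 0, 0],
    [0, 0, 0],
    [0, 0, 0],
    [0, 0, 0]
  ],
  "gripper": [1, 1, 1, 1, 1]
}}

```text
time_s: 7.08
eef_pos: [517.9, 31.5, 163.8]
ee_rot: [-0.0, -0.152, 0.988, 0.001]
force: [-0.7, 6.0, 0.9]
grip_width: 0.084
grip_force: 20.1
```

```bash
python3 - <<'E'
from h import *
t=tcpch(); print(t, *g2hook(t[0][1:]+[0,20.4]))
E
```

```text
(array([503.66041244,  70.58253672,  13.81103437]), array([1.17496074, 5.95393614, 0.92116364]), 0.08351659043617657, 20.09485423564911, 7.075) [63.05481086  1.05483821] 0.498782292976391 -0.2232536608805567
```

Emit:
{"fn": "play_rows", "kwargs": {
  "translation": [
    [0, -0.001, 0],
    [0, -0.002, 0],
    [0, -0.0025, 0],
    [0, -0.0025, 0]
  ],
  "rotation": [
    [0, 0, 0],
    [0, 0, 0],
    [0, 0, 0],
    [0, 0, 0]
  ],
  "gripper": [1, 1, 1, 1]
}}

```text
time_s: 7.58
eef_pos: [518.6, 29.3, 163.8]
ee_rot: [-0.0, -0.152, 0.988, 0.001]
force: [-0.6, 5.7, 0.7]
grip_width: 0.083
grip_force: 20.1
```

```bash
python3 - <<'E'
from h import *
t=tcpch(); print(t, *g2hook(t[0][1:]+[0,20.4]))
E
```

```text
(array([503.67455752,  68.27913071,  13.78833968]), array([1.09378074, 5.63744929, 0.67995537]), 0.0830540623879328, 20.094628930091858, 7.575) [61.42671394  0.88602168] 0.6089059992759829 -0.20293163422404337
```

Emit:
{"fn": "play_rows", "kwargs": {
  "translation": [
    [0, -0.0007, 0],
    [0, -0.0014, 0],
    [0, -0.0014, 0]
  ],
  "rotation": [
    [0, 0, 0],
    [0, 0, 0],
    [0, 0, 0]
  ],
  "gripper": [1, 1, 1]
}}

```text
time_s: 7.95
eef_pos: [519.0, 28.0, 163.7]
ee_rot: [-0.0, -0.152, 0.988, 0.001]
force: [0.0, 6.9, 0.8]
grip_width: 0.084
grip_force: 20.1
```

```bash
python3 - <<'E'
from h import *
t=tcpch(); print(t, *g2hook(t[0][1:]+[0,20.4]))
E
```

```text
(array([503.64758546,  66.93344951,  13.72872229]), array([2.06032907, 6.55135581, 0.79642872]), 0.08425496203324694, 20.086783468723297, 7.95) [60.52154706  0.73879107] 0.6765711368579077 -0.1897214660198755
```

Emit:
{"fn": "play_rows", "kwargs": {
  "translation": [
    [0, -0.0005, 0],
    [0, -0.001, 0],
    [0, -0.001, 0]
  ],
  "rotation": [
    [0, 0, 0],
    [0, 0, 0],
    [0, 0, 0]
  ],
  "gripper": [1, 1, 1]
}}

```text
time_s: 8.32
eef_pos: [519.3, 27.1, 163.7]
ee_rot: [-0.0, -0.152, 0.988, 0.001]
force: [-0.8, 6.5, 1.6]
grip_width: 0.083
grip_force: 20.1
```

```bash
python3 - <<'E'
from h import *
t=tcpch(); print(t, *g2hook(t[0][1:]+[0,20.4]))
E
```

```text
(array([503.63532993,  66.00351611,  13.70115163]), array([1.23092651, 6.47508486, 1.59311246]), 0.08348858221402505, 20.08492112159729, 8.325) [59.92973264  0.64806277] 0.7246959026431652 -0.17960474516306352
```

Emit:
{"fn": "play_rows", "kwargs": {
  "translation": [
    [0, -0.0004, 0],
    [0, -0.0008, 0],
    [0, -0.0008, 0]
  ],
  "rotation": [
    [0, 0, 0],
    [0, 0, 0],
    [0, 0, 0]
  ],
  "gripper": [1, 1, 1]
}}

```text
time_s: 8.7
eef_pos: [519.4, 26.7, 163.7]
ee_rot: [-0.0, -0.152, 0.988, 0.002]
force: [-1.9, 8.4, 0.9]
grip_width: 0.084
grip_force: 20.2
```

```bash
python3 - <<'E'
from h import *
import pickle
t=tcpch(); print(t, *g2hook(t[0][1:]+[0,20.4]))
d=cam('wrist'); pickle.dump(d,open('w5.pkl','wb'))
PYv=-195.4
def P(y,z,x=503.4): return proj(*d[1:],x*ex+(y+PYv)*ey+np.array([0,0,150.+z]))
for l in(.65,.7,.75,.8):
    a=1.693+l; print(l,'bar',P(85*np.cos(a),85*np.sin(a),475),'crank',P(24*np.cos(l+1.745),24*np.sin(l+1.745),475))
print('deckR',P(101,-3,465),P(101,-3,500)); print(P(60,0,478),P(61,8,488))
cv2.imwrite('pics/w5.png',cv2.convertScaleAbs(cv2.resize(d[0][120:320,0:340,::-1],(800,470)),alpha=1.3))
E
```

```text
(array([503.64031292,  65.55982351,  13.74260116]), array([0.70804334, 8.59881089, 0.9435027 ]), 0.08371278730251641, 20.18279403448105, 8.7) [59.67292637  0.65611968] 0.7474733058683332 -0.17402102687306809
0.65 bar [-148.83257816  263.43926241] crank [ 79.51555747 217.56527446]
0.7 bar [-146.97978729  259.14019497] crank [ 78.78611605 216.91377663]
0.75 bar [-144.17276546  254.88181637] crank [ 78.22739821 216.24254318]
0.8 bar [-140.50584701  250.68638279] crank [ 77.8381024  215.55407888]
deckR [360.44759218 183.94005251] [356.02207429 255.14654419]
[270.33299305 213.21040287] [272.19460383 240.01266292]
```

View pics/w5.png

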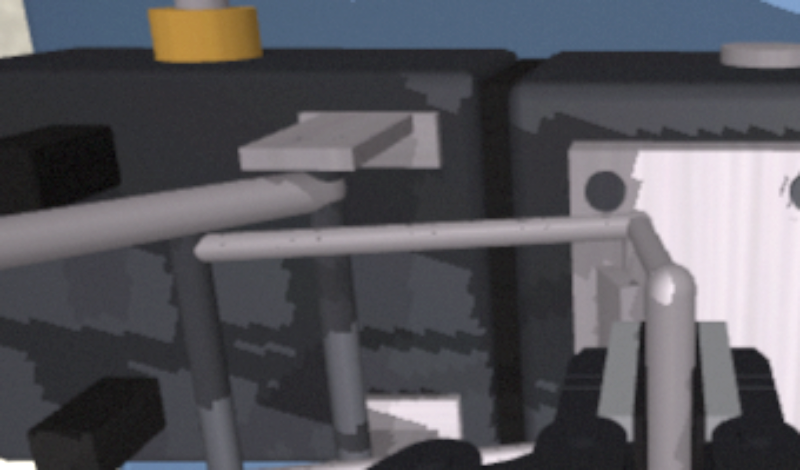

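The hook's arm end is at crop (635,220), which is full-frame (270,213). That agrees with the predicted seated position, and the pull force is rising, so it is snug. I'll add a slight extra draw, then release, rise and move over to the handle.

Emit:
{"fn": "play_rows", "kwargs": {
  "translation": [
    [0, -0.0004, 0],
    [0, -0.0004, 0],
    [0, -0.0004, 0],
    [0, -0.0004, 0],
    [0, -0.0004, -0.02],
    [0, -0.0004, -0.06],
    [0, -0.01, -0.09],
    [0, -0.06, -0.09],
    [0, -0.11, -0.09],
    [0, -0.13, -0.09]
  ],
  "rotation": [
    [0, 0, 0],
    [0, 0, 0],
    [0, 0, 0],
    [0, 0, 0],
    [0, 0, 0],
    [0, 0, 0],
    [0, 0, 0],
    [0, 0, 0],
    [0, 0, 0],
    [0, 0, 0]
  ],
  "gripper": [1, 1, 0.3, 0.2, 0.2, 0.2, 0.2, 0.2, 0.2, 0.2]
}}

```text
time_s: 10.0
eef_pos: [559.2, -101.3, 253.6]
ee_rot: [-0.0, -0.15, 0.989, -0.0]
force: [-0.0, -0.0, -0.2]
grip_width: 0.4
grip_force: 0.0
```

Emit:
{"fn": "play_rows", "kwargs": {
  "translation": [
    [0, 0, 0],
    [0, 0, 0]
  ],
  "rotation": [
    [0, 0, 0],
    [0, 0, 0]
  ],
  "gripper": [0.2, 0.2]
}}

```text
time_s: 10.25
eef_pos: [558.7, -97.8, 254.1]
ee_rot: [-0.0, -0.152, 0.988, 0.0]
force: [-0.3, 0.6, 0.3]
grip_width: 0.404
grip_force: 0.0
```

```bash
python3 - <<'E'
from h import *
import pickle
t=tcpch(); print(t)
d=cam('wrist'); pickle.dump(d,open('w6.pkl','wb'))
def P(y,z,x=503.4): return proj(*d[1:],x*ex+(y-195.4)*ey+np.array([0,0,150.+z])).round(1)
for l in(.65,.7,.75):
    a=1.693+l; print(l,'bar',P(85*np.cos(a),85*np.sin(a),475),P(85*np.cos(a),85*np.sin(a)))
print('hook',P(60,0,478),'grip',P(66,33.4))
cv2.imwrite('pics/w6.png',cv2.convertScaleAbs(cv2.resize(d[0],(800,600))[:,:,::-1],alpha=1.3))
E
```

```text
(array([503.89169594, -65.05175068, 104.08316558]), array([-0.11683207,  0.66949304,  0.32907578]), 0.40363144097886494, 0.0, 10.25)
0.65 bar [293.7 191.5] [293.2 241.4]
0.7 bar [288.  190.3] [287.8 239.4]
0.75 bar [282.9 188.9] [282.8 237.4]
hook [462.1 176.1] grip [491.3 225.9]
```

View pics/w6.png

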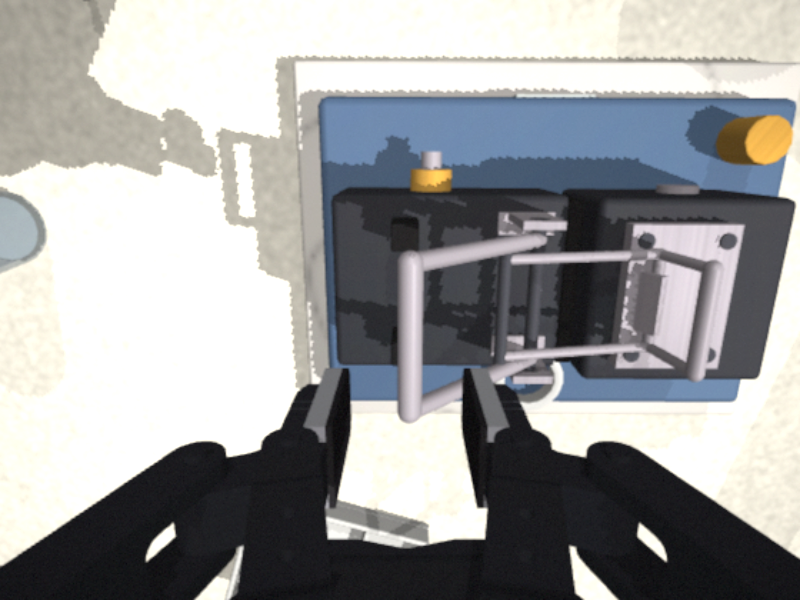

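Handle bar at full-frame (287,235), so lever ≈0.71. The grip bar is at (493,224), as predicted for a seated claw. Next I'll pinch the handle.

Emit:
{"fn": "play_rows", "kwargs": {
  "translation": [
    [0, 0.002, 0.03],
    [0, 0.002, 0.05],
    [0, 0.002, 0.062],
    [0, 0.002, 0.062],
    [0, 0.002, 0.062],
    [0, 0.002, 0.062],
    [0, 0.002, 0.062],
    [0, 0.002, 0.062],
    [0, 0.002, 0.062]
  ],
  "rotation": [
    [0, 0, 0],
    [0, 0, 0],
    [0, 0, 0],
    [0, 0, 0],
    [0, 0, 0],
    [0, 0, 0],
    [0, 0, 0],
    [0, 0, 0],
    [0, 0, 0]
  ],
  "gripper": [0.2, 0.2, 0.2, 0.2, 0.6, 0.8, 1, 1, 1],
  "force": 30
}}

```text
time_s: 11.42
eef_pos: [558.6, -97.1, 192.3]
ee_rot: [0.0, -0.152, 0.988, -0.0]
force: [1.8, 2.1, 1.5]
grip_width: 0.102
grip_force: 29.3
```

```bash
python3 - <<'E'
from h import *
t=tcpch(); print(t)
y=t[0][1]; a0=np.arccos(y/85); print('lever',a0-1.693)
b0=85*np.array([np.cos(a0),np.sin(a0)])
for l in(.8,.9,1,1.1,1.2,1.3,1.35,1.4,1.43,1.455):
    a=l+1.693; b=85*np.array([np.cos(a),np.sin(a)])-b0; print(l,b.round(1))
E
```

```text
(array([503.99334685, -64.33813387,  42.27543928]), array([2.32272888, 1.47639624, 1.54875162]), 0.10199432445681399, 29.271692633628845, 11.425)
lever 0.7363822701150977
0.8 [-3.4 -4.2]
0.9 [ -8.2 -11.2]
1 [-12.3 -18.7]
1.1 [-15.5 -26.5]
1.2 [-18.  -34.6]
1.3 [-19.7 -43. ]
1.35 [-20.2 -47.2]
1.4 [-20.6 -51.4]
1.43 [-20.6 -54. ]
1.455 [-20.7 -56.1]
```

Emit:
{"fn": "play_rows", "kwargs": {
  "translation": [
    [0, -0.0018, 0.0022],
    [0, -0.0034, 0.0042],
    [0, -0.006, 0.0078],
    [0, -0.0082, 0.0112],
    [0, -0.0105, 0.015],
    [0, -0.0123, 0.0187],
    [0, -0.0141, 0.0226],
    [0, -0.0155, 0.0265],
    [0, -0.0155, 0.0265]
  ],
  "rotation": [
    [0, 0, 0],
    [0, 0, 0],
    [0, 0, 0],
    [0, 0, 0],
    [0, 0, 0],
    [0, 0, 0],
    [0, 0, 0],
    [0, 0, 0],
    [0, 0, 0]
  ],
  "gripper": [1, 1, 1, 1, 1, 1, 1, 1, 1]
}}

```text
time_s: 12.55
eef_pos: [563.1, -111.8, 165.3]
ee_rot: [0.0, -0.151, 0.988, 0.0]
force: [3.3, 3.3, 2.4]
grip_width: 0.099
grip_force: 30.3
```

```bash
python3 - <<'E'
from h import *
import pickle
print(tcpch())
d=cam('wrist'); pickle.dump(d,open('w7.pkl','wb'))
def P(y,z,x=503.4): return proj(*d[1:],x*ex+(y-195.4)*ey+np.array([0,0,150.+z])).round(1)
h=np.array([59,0]);c=24*np.array([np.cos(1.745+1.1),np.sin(1.745+1.1)]);u=(h-c)/80
print('hook',P(60,0,478),'grip',P(*(h+34*np.array([-u[1],u[0]]))),P(*(h+34*np.array([-u[1],u[0]])),482))
cv2.imwrite('pics/w7.png',cv2.convertScaleAbs(cv2.resize(d[0],(800,600))[:,:,::-1],alpha=1.3))
E
```

```text
(array([503.8833799 , -79.71935105,  15.27299629]), array([4.15265071, 2.17093223, 2.37445423]), 0.09927269689791313, 30.30000865459442, 12.55)
hook [586.1 211.9] grip [648.7 300.5] [665.3 249. ]
```

View pics/w7.png

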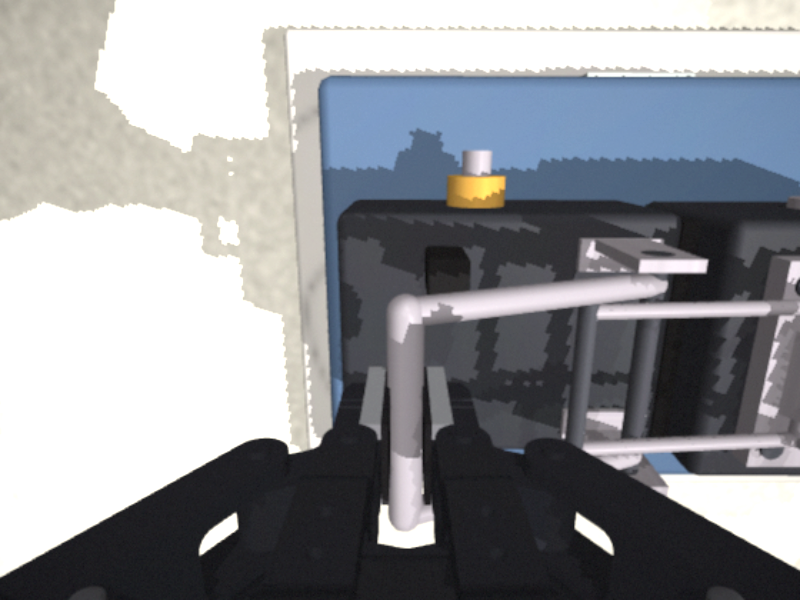

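The handle bar is held at (405, 300–520) in this view, and the claw arms still run level to the keeper, as predicted for a seated hook. I'll continue the swing and watch the load.

Emit:
{"fn": "play_rows", "kwargs": {
  "translation": [
    [0, -0.0013, 0.004],
    [0, -0.0025, 0.0081],
    [0, -0.0034, 0.0122],
    [0, -0.0042, 0.0165],
    [0, -0.0042, 0.0165]
  ],
  "rotation": [
    [0, 0, 0],
    [0, 0, 0],
    [0, 0, 0],
    [0, 0, 0],
    [0, 0, 0]
  ],
  "gripper": [1, 1, 1, 1, 1]
}}

```text
time_s: 13.22
eef_pos: [564.4, -116.0, 148.8]
ee_rot: [0.0, -0.151, 0.988, 0.0]
force: [4.4, 3.5, 1.2]
grip_width: 0.102
grip_force: 30.8
```

```bash
python3 - <<'E'
from h import *
import pickle
print(tcpch())
T0=pickle.load(open('d0.pkl','rb'))['top'];T=cam('top')
def P(y,z,x): return proj(*T[1:],x*ex+(y-195.4)*ey+np.array([0,0,150.+z]))
rel=lambda y,z:np.mean([T[0][int(round(v)),int(round(u))].astype(int).max() for u,v in [P(y,z,x) for x in np.arange(488,520,2)]]).round()
# profile along chamber y at z=33 plane over deck
print([(y,rel(y,33)) for y in range(40,100,2)])
W=cam('wrist'); pickle.dump(W,open('w8.pkl','wb'))
E
```

```text
(array([503.87108385, -84.02277629,  -1.19882479]), array([5.21273532, 2.02308092, 1.24907179]), 0.10153568723367282, 30.773042142391205, 13.225)
[(40, np.float64(49.0)), (42, np.float64(51.0)), (44, np.float64(62.0)), (46, np.float64(75.0)), (48, np.float64(88.0)), (50, np.float64(90.0)), (52, np.float64(95.0)), (54, np.float64(111.0)), (56, np.float64(132.0)), (58, np.float64(143.0)), (60, np.float64(144.0)), (62, np.float64(142.0)), (64, np.float64(141.0)), (66, np.float64(143.0)), (68, np.float64(143.0)), (70, np.float64(143.0)), (72, np.float64(143.0)), (74, np.float64(144.0)), (76, np.float64(143.0)), (78, np.float64(143.0)), (80, np.float64(143.0)), (82, np.float64(143.0)), (84, np.float64(143.0)), (86, np.float64(143.0)), (88, np.float64(144.0)), (90, np.float64(144.0)), (92, np.float64(143.0)), (94, np.float64(139.0)), (96, np.float64(132.0)), (98, np.float64(114.0))]
```

```bash
python3 - <<'E'
from h import *
import pickle
from scipy.ndimage import map_coordinates as mc
D=pickle.load(open('d0.pkl','rb')); N={n:cam(n) for n in('top','scene')}; pickle.dump(N,open('n9.pkl','wb'))
def prof(c,z,ys,xs):
    g=c[0].max(2).astype(float); o=[]
    for y in ys:
        uv=np.array([proj(*c[1:],x*ex+(y-195.4)*ey+np.array([0,0,150.+z])) for x in xs]); o.append(mc(g,[uv[:,1],uv[:,0]],order=1).mean())
    return np.array(o).round().astype(int).tolist()
xs=np.arange(490,518,2)
print('top lifted plane z64 y10..60',prof(N['top'],64,range(10,60,2),xs))
for n in('top','scene'):
    for lab,c in(('old',D[n]),('new',N[n])): print(n,lab,'deckR z-3 y94..107',prof(c,-3,range(92,108),np.arange(475,535,3)))
    for lab,c in(('old',D[n]),('new',N[n])): print(n,lab,'block end z-30 y',prof(c,-30,range(110,150,2),np.arange(475,530,3)))
# scene profile along z for grip at y=58 & 37
for y in(37,52,55,58,61): print('scene y',y,prof(N['scene'],0,[y],xs),[prof(N['scene'],z,[y],xs)[0] for z in range(20,80,3)])
E
```

```text
top lifted plane z64 y10..60 [109, 101, 93, 85, 76, 70, 63, 58, 53, 50, 45, 42, 39, 43, 49, 55, 57, 61, 70, 83, 91, 94, 99, 112, 131]
top old deckR z-3 y94..107 [126, 124, 123, 123, 122, 120, 117, 112, 105, 95, 85, 74, 64, 57, 51, 49]
top new deckR z-3 y94..107 [135, 134, 132, 128, 123, 115, 105, 93, 81, 71, 62, 57, 54, 53, 52, 52]
top old block end z-30 y [47, 47, 46, 46, 47, 47, 46, 47, 47, 49, 58, 72, 89, 102, 109, 111, 112, 112, 112, 112]
top new block end z-30 y [52, 52, 52, 53, 53, 52, 52, 54, 59, 72, 90, 107, 117, 122, 123, 123, 124, 124, 124, 124]
scene old deckR z-3 y94..107 [80, 80, 80, 81, 81, 79, 74, 64, 53, 44, 39, 37, 36, 35, 35, 34]
scene new deckR z-3 y94..107 [87, 87, 86, 82, 72, 60, 49, 42, 39, 38, 38, 38, 38, 39, 39, 39]
scene old block end z-30 y [35, 34, 35, 35, 35, 35, 35, 34, 34, 35, 38, 49, 61, 63, 65, 65, 66, 67, 67, 68]
scene new block end z-30 y [38, 38, 39, 37, 37, 37, 37, 37, 39, 46, 59, 67, 68, 68, 69, 70, 71, 73, 73, 74]
scene y 37 [31] [38, 38, 40, 45, 52, 59, 67, 76, 84, 91, 97, 104, 112, 118, 121, 122, 122, 122, 122, 122]
scene y 52 [70] [72, 71, 70, 70, 70, 71, 73, 74, 77, 80, 85, 91, 98, 104, 110, 115, 118, 119, 120, 121]
scene y 55 [81] [90, 90, 90, 89, 88, 88, 87, 86, 85, 84, 84, 85, 88, 91, 94, 97, 101, 106, 110, 114]
scene y 58 [85] [87, 88, 88, 88, 89, 90, 91, 91, 92, 93, 94, 96, 98, 100, 102, 104, 106, 109, 111, 113]
scene y 61 [91] [90, 90, 89, 88, 89, 91, 92, 93, 94, 96, 98, 101, 103, 105, 108, 110, 111, 112, 114, 116]
```

The keeper edge has moved about 2.7 mm toward the pivot in both fixed views, so the latch is loaded. I'll continue gently down to the rest.

Emit:
{"fn": "play_rows", "kwargs": {
  "translation": [
    [0, -0.0003, 0.003],
    [0, -0.0006, 0.006],
    [0, -0.0008, 0.008],
    [0, -0.0009, 0.0095],
    [0, -0.0009, 0.0095]
  ],
  "rotation": [
    [0, 0, 0],
    [0, 0, 0],
    [0, 0, 0],
    [0, 0, 0],
    [0, 0, 0]
  ],
  "gripper": [1, 1, 1, 1, 1]
}}

```text
time_s: 14.05
eef_pos: [564.7, -117.0, 139.4]
ee_rot: [0.0, -0.151, 0.988, -0.0]
force: [5.7, 0.8, 1.4]
grip_width: 0.099
grip_force: 31.2
```

```bash
python3 -c "
from h import *
print(tcpch())"
```

```text
(array([503.82887701, -85.14172388, -10.59662714]), array([ 5.69756713, -0.98420764,  1.37356742]), 0.09923140734348686, 31.236106753349304, 14.05)
```

Emit:
{"fn": "play_rows", "kwargs": {
  "translation": [
    [0, 0, 0.001],
    [0, 0, 0.002],
    [0, 0, 0.0025],
    [0, 0, 0.0025]
  ],
  "rotation": [
    [0, 0, 0],
    [0, 0, 0],
    [0, 0, 0],
    [0, 0, 0]
  ],
  "gripper": [1, 1, 1, 1]
}}

```text
time_s: 14.55
eef_pos: [564.7, -117.2, 137.0]
ee_rot: [0.0, -0.151, 0.988, -0.0]
force: [5.8, -1.4, 3.0]
grip_width: 0.104
grip_force: 31.4
```

Emit:
{"fn": "play_rows", "kwargs": {
  "translation": [
    [0, 0, 0.0005],
    [0, 0, 0.001],
    [0, 0, 0.001]
  ],
  "rotation": [
    [0, 0, 0],
    [0, 0, 0],
    [0, 0, 0]
  ],
  "gripper": [1, 1, 1]
}}

```text
time_s: 14.92
eef_pos: [564.7, -117.2, 135.9]
ee_rot: [0.0, -0.151, 0.988, -0.0]
force: [6.2, -1.9, 1.9]
grip_width: 0.104
grip_force: 31.5
```

Emit:
{"fn": "play_rows", "kwargs": {
  "translation": [
    [0, 0, 0.0005],
    [0, 0, 0.001],
    [0, 0, 0.001]
  ],
  "rotation": [
    [0, 0, 0],
    [0, 0, 0],
    [0, 0, 0]
  ],
  "gripper": [1, 1, 1]
}}

```text
time_s: 15.3
eef_pos: [564.7, -117.2, 135.0]
ee_rot: [0.0, -0.151, 0.988, -0.0]
force: [5.9, -1.4, 2.6]
grip_width: 0.103
grip_force: 31.5
```

Emit:
{"fn": "play_rows", "kwargs": {
  "translation": [
    [0, 0, 0.0005],
    [0, 0, 0.0005]
  ],
  "rotation": [
    [0, 0, 0],
    [0, 0, 0]
  ],
  "gripper": [1, 1]
}}

```text
time_s: 15.55
eef_pos: [564.7, -117.2, 134.5]
ee_rot: [0.0, -0.151, 0.988, -0.0]
force: [5.7, -2.2, 3.1]
grip_width: 0.1
grip_force: 31.5
```

Emit:
{"fn": "play_rows", "kwargs": {
  "translation": [
    [0, 0, 0.0005],
    [0, 0, 0.0005]
  ],
  "rotation": [
    [0, 0, 0],
    [0, 0, 0]
  ],
  "gripper": [1, 1]
}}

```text
time_s: 15.8
eef_pos: [564.7, -117.2, 134.0]
ee_rot: [0.0, -0.151, 0.988, -0.0]
force: [7.2, -1.9, 3.8]
grip_width: 0.103
grip_force: 31.5
```

Emit:
{"fn": "play_rows", "kwargs": {
  "translation": [
    [0, 0, 0.0005],
    [0, 0, 0.0005]
  ],
  "rotation": [
    [0, 0, 0],
    [0, 0, 0]
  ],
  "gripper": [1, 1]
}}

```text
time_s: 16.05
eef_pos: [564.7, -117.2, 133.5]
ee_rot: [0.0, -0.151, 0.988, -0.0]
force: [6.5, -1.9, 3.2]
grip_width: 0.1
grip_force: 31.5
```

Emit:
{"fn": "play_rows", "kwargs": {
  "translation": [
    [0, 0, 0.0005],
    [0, 0, 0.0005]
  ],
  "rotation": [
    [0, 0, 0],
    [0, 0, 0]
  ],
  "gripper": [1, 1]
}}

```text
time_s: 16.3
eef_pos: [564.7, -117.2, 133.0]
ee_rot: [0.0, -0.151, 0.988, -0.0]
force: [5.7, -0.9, 3.2]
grip_width: 0.105
grip_force: 31.5
```

Emit:
{"fn": "play_rows", "kwargs": {
  "translation": [
    [0, 0, 0.0004],
    [0, 0, 0.0004]
  ],
  "rotation": [
    [0, 0, 0],
    [0, 0, 0]
  ],
  "gripper": [1, 1]
}}

```text
time_s: 16.55
eef_pos: [564.7, -117.2, 132.6]
ee_rot: [0.0, -0.151, 0.988, -0.0]
force: [6.7, -1.6, 2.8]
grip_width: 0.102
grip_force: 31.5
```

```bash
python3 - <<'E'
from h import *
import pickle
from scipy.ndimage import map_coordinates as mc
print(tcpch())
W=cam('wrist'); g=W[0].max(2)
n8=pickle.load(open('w7.pkl','rb'))
# handle bar free part near far end: columns profile; width gives distance
for lab,c in(('w7',n8),('now',W)):
    for r in(225,240,255): print(lab,r,c[0][r,255:320].max(1).tolist())
def P(y,z,x): return proj(*W[1:],x*ex+(y-195.4)*ey+np.array([0,0,150.+z])).round(1)
for z in(-4,0,4): print(z,'bar at x=470,480,490',P(-85,z,468),P(-85,z,480),P(-85,z,490))
S=cam('scene');T=cam('top');pickle.dump((S,T,W),open('n10.pkl','wb'))
def prof(c,y,zs,xs):
    g=c[0].max(2).astype(float);o=[]
    for z in zs:
        uv=np.array([proj(*c[1:],x*ex+(y-195.4)*ey+np.array([0,0,150.+z])) for x in xs]); o.append(mc(g,[uv[:,1],uv[:,0]],order=1).mean())
    return np.round(o).astype(int).tolist()
print('scene near bar end, z -20..20',prof(S,-85,range(-20,21,2),np.arange(520,530,2)))
E
```

```text
(array([503.83532374, -85.33184632, -17.35741641]), array([ 5.91013636, -3.54189923,  2.76661096]), 0.1020936256074467, 31.516630053520203, 16.55)
w7 225 [65, 64, 63, 65, 65, 64, 64, 65, 64, 63, 64, 65, 65, 64, 65, 72, 84, 97, 108, 121, 132, 142, 151, 157, 165, 171, 173, 178, 180, 183, 188, 181, 193, 202, 195, 187, 184, 179, 174, 168, 136, 95, 93, 95, 93, 92, 92, 88, 91, 90, 88, 86, 87, 85, 83, 82, 79, 78, 79, 76, 75, 74, 71, 70, 69]
w7 240 [64, 63, 62, 63, 65, 63, 61, 62, 62, 63, 63, 63, 63, 63, 64, 67, 83, 93, 99, 103, 108, 110, 113, 115, 116, 138, 137, 117, 117, 118, 117, 116, 114, 113, 113, 112, 109, 106, 104, 99, 93, 79, 64, 58, 60, 58, 59, 60, 58, 61, 59, 58, 60, 62, 60, 60, 60, 59, 61, 59, 60, 59, 65, 67, 65]
w7 255 [61, 62, 62, 63, 64, 63, 61, 62, 60, 63, 61, 61, 62, 65, 63, 67, 80, 92, 98, 102, 106, 109, 112, 113, 119, 120, 119, 117, 117, 117, 117, 115, 114, 113, 114, 112, 108, 106, 104, 98, 93, 79, 65, 64, 61, 62, 65, 64, 65, 66, 65, 65, 63, 64, 62, 62, 63, 63, 65, 66, 64, 63, 65, 66, 65]
now 225 [42, 44, 43, 43, 44, 39, 43, 42, 42, 43, 43, 41, 41, 42, 54, 76, 93, 106, 118,
[... 422 characters left out ...]
91, 75, 63, 63, 65, 63, 65, 62, 62, 59, 57, 59, 59, 58, 58, 60, 59, 59, 58, 57, 59, 58, 59, 59, 58]
now 255 [41, 40, 43, 42, 41, 41, 42, 41, 39, 41, 41, 43, 39, 43, 45, 69, 89, 96, 102, 106, 109, 111, 113, 115, 114, 115, 115, 116, 117, 116, 116, 115, 116, 115, 113, 111, 109, 106, 104, 98, 92, 75, 64, 64, 63, 63, 64, 63, 60, 60, 59, 58, 58, 59, 60, 58, 60, 58, 58, 57, 58, 57, 60, 59, 57]
-4 bar at x=470,480,490 [283.1 207.9] [283.1 237.9] [283.1 261.8]
0 bar at x=470,480,490 [283.  210.9] [283.  241.7] [283.  266.1]
4 bar at x=470,480,490 [283.  214.1] [283.  245.7] [283.  270.8]
scene near bar end, z -20..20 [64, 71, 75, 77, 77, 77, 79, 81, 83, 85, 87, 88, 89, 90, 89, 86, 80, 74, 67, 61, 54]
```

Emit:
{"fn": "play_rows", "kwargs": {
  "translation": [
    [0, 0, 0.0005],
    [0, 0, 0.0005]
  ],
  "rotation": [
    [0, 0, 0],
    [0, 0, 0]
  ],
  "gripper": [1, 1]
}}

```text
time_s: 16.95
eef_pos: [564.7, -117.2, 132.0]
ee_rot: [0.0, -0.151, 0.988, -0.001]
force: [6.3, -1.1, 2.7]
grip_width: 0.102
grip_force: 31.7
```

Emit:
{"fn": "play_rows", "kwargs": {
  "translation": [
    [0, 0, 0.0005],
    [0, 0, 0.0005]
  ],
  "rotation": [
    [0, 0, 0],
    [0, 0, 0]
  ],
  "gripper": [1, 1]
}}

```text
time_s: 17.2
eef_pos: [564.8, -117.3, 131.8]
ee_rot: [0.0, -0.151, 0.988, -0.001]
force: [4.9, -1.8, 4.3]
grip_width: 0.103
grip_force: 31.8
```

Emit:
{"fn": "play_rows", "kwargs": {
  "translation": [
    [0, 0, 0.0004],
    [0, 0, 0.0004]
  ],
  "rotation": [
    [0, 0, 0],
    [0, 0, 0]
  ],
  "gripper": [1, 1]
}}

```text
time_s: 17.45
eef_pos: [564.8, -117.2, 131.6]
ee_rot: [0.0, -0.152, 0.988, -0.001]
force: [4.0, -0.6, 6.3]
grip_width: 0.106
grip_force: 32.0
```

Emit:
{"fn": "play_rows", "kwargs": {
  "translation": [
    [0, 0, 0.0005],
    [0, 0, 0.0005]
  ],
  "rotation": [
    [0, 0, 0],
    [0, 0, 0]
  ],
  "gripper": [1, 1]
}}

```text
time_s: 17.7
eef_pos: [564.8, -117.3, 131.4]
ee_rot: [0.0, -0.151, 0.988, -0.001]
force: [3.1, -1.8, 8.1]
grip_width: 0.102
grip_force: 32.1
```

Emit:
{"fn": "play_rows", "kwargs": {
  "translation": [
    [0, 0, 0.0004],
    [0, 0, 0.0004],
    [0, 0, 0.0004],
    [0, 0, 0.0002],
    [0, 0, 0.0002],
    [0, 0, 0.0002],
    [0, 0, -0.02],
    [0, 0, -0.06],
    [0, 0, -0.11],
    [0, 0, -0.13]
  ],
  "rotation": [
    [0, 0, 0],
    [0, 0, 0],
    [0, 0, 0],
    [0, 0, 0],
    [0, 0, 0],
    [0, 0, 0],
    [0, 0, 0],
    [0, 0, 0],
    [0, 0, 0],
    [0, 0, 0]
  ],
  "gripper": [1, 1, 1, 0.7, 0.55, 0.55, 0.55, 0.55, 0.55, 0.55]
}}

```text
time_s: 18.95
eef_pos: [564.8, -116.9, 263.4]
ee_rot: [0.001, -0.152, 0.988, -0.001]
force: [0.2, -0.2, -0.7]
grip_width: 0.23
grip_force: 0.0
```

Emit:
{"fn": "play_rows", "kwargs": {
  "translation": [
    [0, 0, 0],
    [0, 0, 0]
  ],
  "rotation": [
    [0, 0, 0],
    [0, 0, 0]
  ],
  "gripper": [0.55, 0.55]
}}

```text
time_s: 19.2
eef_pos: [564.0, -116.6, 259.1]
ee_rot: [-0.001, -0.151, 0.988, 0.001]
force: [0.3, -0.2, -0.3]
grip_width: 0.227
grip_force: 0.0
```

```bash
python3 - <<'E'
from h import *
import pickle
from scipy.ndimage import map_coordinates as mc
print(tcpch())
W=cam('wrist'); D=pickle.load(open('d0.pkl','rb'))
def P(c,y,z,x): return proj(*c[1:],x*ex+(y-195.4)*ey+np.array([0,0,150.+z]))
def prof(c,z,ys,xs):
    g=c[0].max(2).astype(float); o=[]
    for y in ys:
        uv=np.array([P(c,y,z,x) for x in xs]); o.append(mc(g,[uv[:,1],uv[:,0]],order=1,cval=-1).mean())
    return np.round(o).astype(int).tolist()
print('wrist handle bar, plane z0, y -105..-65',prof(W,0,range(-105,-64,2),np.arange(485,520,3)))
N={n:cam(n) for n in('top','scene')}
for n in N: print(n,prof(D[n],-3,range(92,108),np.arange(475,535,3)),prof(N[n],-3,range(92,108),np.arange(475,535,3)))
l=1.455; h=np.array([57.2,0]);c=24*np.array([np.cos(1.745+l),np.sin(1.745+l)]);u=(h-c)/80; gp=h+34*np.array([-u[1],u[0]])
print('grip pred',gp,P(W,*gp,503),P(W,-85,0,503))
# measured columns of bar ends
u,v=P(W,-85,0,503); r=int(v); print(W[0][r,int(u)-25:int(u)+25].max(1).tolist())
E
```

```text
(array([503.32883473, -84.53813281, 109.08401127]), array([ 0.22369827, -0.27147462, -0.30492562]), 0.22725482223530802, 0.0, 19.2)
wrist handle bar, plane z0, y -105..-65 [79, 60, 31, 35, 40, 49, 47, 49, 97, 134, 156, 165, 133, 48, 48, 47, 47, 46, 47, 47, 45]
top [126, 124, 123, 123, 122, 120, 117, 112, 105, 95, 85, 74, 64, 57, 51, 49] [135, 134, 132, 128, 122, 113, 103, 91, 80, 70, 62, 57, 54, 53, 52, 51]
scene [80, 80, 80, 81, 81, 79, 74, 64, 53, 44, 39, 37, 36, 35, 35, 34] [87, 87, 85, 80, 69, 57, 47, 42, 39, 38, 38, 38, 38, 38, 38, 37]
grip pred [56.60458374 34.49260671] [503.24262224 224.12666486] [282.36407539 209.29803301]
[72, 53, 26, 31, 33, 34, 33, 34, 38, 48, 52, 52, 55, 54, 48, 50, 52, 52, 57, 78, 98, 117, 129, 137, 145, 152, 162, 172, 167, 156, 150, 127, 80, 50, 53, 51, 49, 52, 51, 51, 53, 48, 53, 52, 50, 52, 50, 52, 52, 51]
```

The keeper stays drawn in about 3 mm and the handle bar sits at the predicted spot. As a check that it is home, I'll touch the bar from above with shut fingers.

Emit:
{"fn": "play_rows", "kwargs": {
  "translation": [
    [0, 0, 0.03],
    [0, 0, 0.06],
    [0, 0, 0.085],
    [0, 0, 0.097],
    [0, 0, 0.1],
    [0, 0, 0.1]
  ],
  "rotation": [
    [0, 0, 0],
    [0, 0, 0],
    [0, 0, 0],
    [0, 0, 0],
    [0, 0, 0],
    [0, 0, 0]
  ],
  "gripper": [1, 1, 1, 1, 1, 1]
}}

```text
time_s: 20.1
eef_pos: [564.8, -116.9, 161.3]
ee_rot: [0.0, -0.152, 0.988, -0.0]
force: [0.3, -0.4, 0.1]
grip_width: -0.003
grip_force: 0.0
```

Emit:
{"fn": "play_rows", "kwargs": {
  "translation": [
    [0, 0, 0.0007],
    [0, 0, 0.0014],
    [0, 0, 0.0014]
  ],
  "rotation": [
    [0, 0, 0],
    [0, 0, 0],
    [0, 0, 0]
  ],
  "gripper": [1, 1, 1]
}}

```text
time_s: 20.48
eef_pos: [564.5, -116.8, 159.5]
ee_rot: [0.0, -0.152, 0.988, -0.0]
force: [0.4, 0.4, 0.3]
grip_width: 0.003
grip_force: 0.0
```

Emit:
{"fn": "play_rows", "kwargs": {
  "translation": [
    [0, 0, 0.0005],
    [0, 0, 0.001],
    [0, 0, 0.001]
  ],
  "rotation": [
    [0, 0, 0],
    [0, 0, 0],
    [0, 0, 0]
  ],
  "gripper": [1, 1, 1]
}}

```text
time_s: 20.85
eef_pos: [564.5, -116.8, 158.3]
ee_rot: [-0.0, -0.152, 0.988, -0.0]
force: [-0.4, -0.5, -0.8]
grip_width: 0.003
grip_force: 0.0
```

Emit:
{"fn": "play_rows", "kwargs": {
  "translation": [
    [0, 0, 0.0007],
    [0, 0, 0.0014],
    [0, 0, 0.0014]
  ],
  "rotation": [
    [0, 0, 0],
    [0, 0, 0],
    [0, 0, 0]
  ],
  "gripper": [1, 1, 1]
}}

```text
time_s: 21.22
eef_pos: [564.5, -116.7, 156.8]
ee_rot: [-0.0, -0.152, 0.988, 0.0]
force: [0.5, -0.5, -0.9]
grip_width: 0.004
grip_force: 0.0
```

Emit:
{"fn": "play_rows", "kwargs": {
  "translation": [
    [0, 0, 0.0005],
    [0, 0, 0.001],
    [0, 0, 0.001]
  ],
  "rotation": [
    [0, 0, 0],
    [0, 0, 0],
    [0, 0, 0]
  ],
  "gripper": [1, 1, 1]
}}

```text
time_s: 21.6
eef_pos: [564.5, -116.8, 155.9]
ee_rot: [-0.0, -0.151, 0.988, 0.0]
force: [0.7, 0.5, -0.6]
grip_width: -0.001
grip_force: 0.0
```

Emit:
{"fn": "play_rows", "kwargs": {
  "translation": [
    [0, 0, 0.0005],
    [0, 0, 0.0005]
  ],
  "rotation": [
    [0, 0, 0],
    [0, 0, 0]
  ],
  "gripper": [1, 1]
}}

```text
time_s: 21.85
eef_pos: [564.5, -116.8, 155.3]
ee_rot: [-0.0, -0.152, 0.988, 0.0]
force: [0.9, 0.2, 0.1]
grip_width: -0.0
grip_force: 0.0
```

Emit:
{"fn": "play_rows", "kwargs": {
  "translation": [
    [0, 0, 0.0004],
    [0, 0, 0.0004]
  ],
  "rotation": [
    [0, 0, 0],
    [0, 0, 0]
  ],
  "gripper": [1, 1]
}}

```text
time_s: 22.1
eef_pos: [564.5, -116.8, 155.0]
ee_rot: [-0.0, -0.152, 0.988, 0.0]
force: [0.5, -0.2, 0.8]
grip_width: 0.001
grip_force: 0.0
```

Emit:
{"fn": "play_rows", "kwargs": {
  "translation": [
    [0, 0, 0.0004],
    [0, 0, 0.0004]
  ],
  "rotation": [
    [0, 0, 0],
    [0, 0, 0]
  ],
  "gripper": [1, 1]
}}

```text
time_s: 22.35
eef_pos: [564.5, -116.8, 154.6]
ee_rot: [0.0, -0.152, 0.988, -0.0]
force: [0.5, 0.2, -0.8]
grip_width: 0.001
grip_force: 0.0
```

Emit:
{"fn": "play_rows", "kwargs": {
  "translation": [
    [0, 0, 0.0004],
    [0, 0, 0.0004]
  ],
  "rotation": [
    [0, 0, 0],
    [0, 0, 0]
  ],
  "gripper": [1, 1]
}}

```text
time_s: 22.6
eef_pos: [564.5, -116.8, 154.4]
ee_rot: [0.0, -0.152, 0.988, -0.0]
force: [-0.3, 0.3, 2.9]
grip_width: -0.001
grip_force: 1.3
```

Contact at about 154.5 mm means the bar is level, so the handle is home. I'll withdraw and hand in.

Emit:
{"fn": "play_rows", "kwargs": {
  "translation": [
    [0, 0, -0.02],
    [0, 0, -0.06],
    [0, 0, -0.09],
    [0, 0, -0.09],
    [0, 0, -0.09]
  ],
  "rotation": [
    [0, 0, 0],
    [0, 0, 0],
    [0, 0, 0],
    [0, 0, 0],
    [0, 0, 0]
  ],
  "gripper": [1, 1, 1, 1, 1]
}}

```text
time_s: 23.22
eef_pos: [564.2, -116.6, 243.1]
ee_rot: [-0.001, -0.152, 0.988, 0.0]
force: [0.7, 0.1, -0.3]
grip_width: -0.001
grip_force: 0.0
```

```bash
python3 -c "
from rig import ctrl
print(ctrl.finish_job())"
```

```text
the job is handed in; nothing more can be done
None
```

The latch is closed and handed in at 23.2 s: hook snug under the lip, handle felt level on its rest, keeper drawn in about 3 mm and the gripper clear; the verdict was not shown, and I viewed 11 pictures against your limit of 10.

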